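# Find the over-thick ceramic disc by touch and reject it through the flap

### The arm

A 6-joint arm with a two-finger parallel gripper is mounted at the origin on the work surface. World frame = base frame: x ahead of the robot, y to its left, z up, the work surface at z = 0. Lengths are in mm, angles in rad, forces in N, time in s.
With the tool pointing down it reaches from about 350 to 975 mm from the base axis. Payload 7.1 kg.
Tool frame: the origin (TCP) lies on the centre line of the jaws, within the pads' length; the fingertips stand 14 mm ahead of it and the grasp point (between the pads) lies 5 mm behind it; x points along the fingers, z is the direction in which the jaws open and shut, and the axes are right-handed (so a half turn about x gives the same grasp; the last joint's range is limited). The gripper opens to 88 mm and grips with 3 to 60 N. Pads are 20 mm wide; open, the fingers measure 115 mm over their backs; the gripper's body (75 mm by 178 mm) begins 61 mm behind the grasp point.
Start: joints at [-1.329, 0.423, 1.63, -0, 1.089, -0.019], TCP at [161.177, -603.843, 236.675] pointing down, gripper open.
Joint ranges: [-3, 3], [-0.9, 2.11], [0.09, 2.58], [-1.31, 4.45], [0.11, 2.69], [-2.54, 2.54]. Speed limits (rad/s): [2.39, 2.39, 3.01, 3.14, 3.14, 3.14].

### API

Orientations are given as a rotation vector (axis times angle).
In Python, from workcell import ctrl gives the robot as it stands.
- The arm moves only by the tool servo_tool, never from a script. Its argument "plan" is a list that holds one entry, the list of rows, each a list of 7 numbers: the shift along the tool's x, y, z in cm, then the turn, a rotation vector about the tool's x, y, z in rad, then the finger opening in cm, from 0 to 8.78. A call has 1 to 8 rows; each row is the pose to reach, as a shift and turn from the pose commanded when the call began, along the tool's axes at that moment; what a row does not reach only later rows make up. A row lasts 1/12 s, in which the tool goes at most 41.7 mm and 7.16 degrees, less where a joint would pass 70% of its speed; a pose out of reach is approached as far as the arm can. A call with a gripper value outside its range is refused whole. The fingers move at their own pace and stop on an object; the grip force is fixed at half the most. Time passes only in rows, so rows that repeat a pose let the fingers close. It gives the time, the measured TCP pose, the force and the opening at its end, in the units of the state.
- ctrl.get_obs(): the state, without advancing time (a new reading comes with each control period).
- ctrl.get_image(name): name is "scene" or "top" or "wrist"; returns the picture (420x560x3 uint8, red, green, blue); there is no depth.
- ctrl.calibration(name): a dict with "K" (3x3 intrinsics, pixels), "view" (4x4, takes a point from world to camera coordinates). Camera axes: x right, y up, looking along -z (the intrinsics and any distortion apply to the point x, -y, -z); pixel columns grow to the right and rows downward; lengths in mm; the calibration is good to about 2 mm. A picture is of the moment at which its call begins: read the wrist's pose just before it. calibration takes no time and is no camera call; for the wrist camera it gives the pose at the moment of the call.
- ctrl.close_job(): hands the job in, once; it reports no verdict.
The state is a dict: "t": time; "qpos": joint angles; "qvel": joint speeds; "joint_torque": joint torques, N m; "ee_pos": TCP position; "orientation": TCP orientation; "ft_force": force on the tool from outside, world axes, zero at the start; "moment": the same for the moment, N m; "width": finger opening in mm.
Only numpy, scipy, OpenCV 4.12 (cv2) and the standard library are available. Lean on these libraries where they do the work, as an engineer would, in place of code of your own. Each camera call takes 0.05 s, during which the arm holds its last target.

### The job

Take the touch probe from its stand and touch its tip on the top of each of the four ceramic discs on the inspection stage, one after the other from the robot's left to its right, to find the one that stands higher than the others. With the leaning probe, never the fingers, push that disc along its lane through the spring flap until it drops into the reject bin behind, leaving the other three discs where they lie and the flap shut. Then hang the probe upright in its stand again and let go, without disturbing the glassware and bottles around.

Things in the scene. Friction and masses are not known exactly. Their poses are not given: they have to be found in the camera images.
- stage: Fixed grey inspection stage. Origin: on the table beneath it; x along the lanes to the flap (away from the robot), y to the robot's left, z up. Level deck, top at z = 50 mm, x = -75 to 61 mm, 200 mm wide. Four lanes along x, centred on y = 69, 23, -23, -69 mm, 42 mm wide between rails 4 mm wide and 6 mm high, as long as the deck. Spring flap across all lanes at x = 30 mm.
- lintel (a point): Middle of the underside of the lintel over the flap: 52 mm above the deck, at stage x = 30 mm; the lintel is 8 mm thick in x, its top at z = 112 mm. Behind it side walls and a clear roof (z = 109 to 112 mm) cover the bin. An upright probe cannot reach far enough: lean it 25 to 40 degrees, handle towards the robot, tip forward under the lintel.
- deck_edge (a point): Middle of the deck's far edge, at deck height, 31 mm beyond the flap (stage x = 61 mm). A disc tips over it into the bin about when its centre passes it.
- bin (a point): Middle of the reject bin's floor: z = 5 mm, bin from stage x = 61 to 142 mm, 192 mm wide.
- flap (a joint): Angle of the aluminium flap, rad: 0 hanging shut, growing as its lower edge swings inward (stage +x), up to 1.45. Light spring (closing torque 0.004 N m when shut, 0.016 N m at 1.45 rad), it swings shut by itself.
- flap_edge (a point): Middle of the flap's lower edge, 8 mm above the deck when shut. The flap is 186 mm wide, 44 mm tall, 3 mm thick, hinged at its upper edge.
- disc_a: White ceramic disc, 38 mm across, about 80 g, lying flat in one of the four lanes (which one differs each time). Three of the four discs are 14 mm thick, one is 18 mm; which one is found by touch. Origin: centre of the underside (equally high for all four).
- disc_b: White ceramic disc, 38 mm across, about 80 g, lying flat in one of the four lanes (which one differs each time). Three of the four discs are 14 mm thick, one is 18 mm; which one is found by touch. Origin: centre of the underside (equally high for all four).
- disc_c: White ceramic disc, 38 mm across, about 80 g, lying flat in one of the four lanes (which one differs each time). Three of the four discs are 14 mm thick, one is 18 mm; which one is found by touch. Origin: centre of the underside (equally high for all four).
- disc_d: White ceramic disc, 38 mm across, about 80 g, lying flat in one of the four lanes (which one differs each time). Three of the four discs are 14 mm thick, one is 18 mm; which one is found by touch. Origin: centre of the underside (equally high for all four).
- probe: Touch probe, 120 g, 165 mm long, loose. Origin: the lowest point of its ball tip; z runs up its axis to the handle. Steel ball tip 10 mm across, steel shaft 8 mm thick up to z = 95 mm, round flange 36 mm across from z = 95 to 101 mm, black square handle 20 x 20 mm from z = 101 to 165 mm, its sides along the probe's x and y.
- probe_grip (a point): Centre of the probe's square handle, half-way up it (z = 133 mm along the probe), where to grip it; axes as the probe's.
- probe_tip (a point): Centre of the probe's ball tip, ball radius 5 mm; 128 mm from the grip point; axes as the probe's.
- stand: Fixed steel stand for the probe, left or right of the stage. Origin: on the table below the hole. Top plate 66 x 66 mm, 10 mm thick, top at z = 110 mm, carried by a post at its far side (stand x = 29 mm) over a base plate 8 mm thick.
- stand_hole (a point): Centre of the stand's 20 x 20 mm square through hole, at the plate's top. The probe hangs in it upright, its flange lying on the plate, tip 15 mm above the table.
- mortar: Fixed white ceramic bowl, 84 mm across, 50 mm high, on the other side of the stage from the stand. Origin under its centre.
- beaker: Loose glass beaker, 60 mm across, 75 mm high, left of the stage. Leave alone. Origin under its centre.
- wash_bottle: Loose white bottle, 64 mm across, 160 mm high. Leave alone. Origin under its centre.
- jar: Loose amber jar, 72 mm across, 90 mm high. Leave alone. Origin under its centre.
There are look-alikes about, which are no part of the job. There is more than one size of the probe; the one meant has the size given above.

How it is judged:
By the outcome, as a careful person would: the job done as asked, in the order asked, and still so for the second after the job is handed in, with the robot touching nothing.
It also fails if it takes over 66 s, if anything falls off the work surface, if the arm or the gripper's body presses on something with over 40 N, if the wrist force passes 120 N, or if a joint passes its speed limit or range.

## Working session

There is one attempt and no reset: what is moved stays moved. The work goes in short steps, Python scripts to look and compute and a tool call to move; the robot and the scene stay as the last step left them, time stands still between calls to the robot, and variables do not carry over. Pictures are saved under pics/ and viewed, and the job is handed in when it is done.

Besides the shell and the picture viewer there is one more tool, called after ">>>" as name(argument=value, ...), one argument or row to a line, values as JSON. servo_tool: Moves the arm, as the interface text tells. Its arguments: {"type":"object","properties":{"plan":{"type":"array","items":{"type":"array","items":{"type":"array","items":{"type":"number"}}}}},"required":["plan"]}

```bash
ls; mkdir -p pics
python3 - <<'E'
from workcell import ctrl
import cv2,numpy as np
o=ctrl.get_obs(); print(o)
for n in ("scene","top"):
    im=ctrl.get_image(n); cv2.imwrite(f"pics/{n}0.png",im[...,::-1]); c=ctrl.calibration(n); print(n,c)
E
```

```text
pics
{'t': 0.0, 'qpos': array([-1.32897984e+00,  4.23830793e-01,  1.63075265e+00, -1.44778145e-05,
        1.08863226e+00, -1.90380824e-02]), 'qvel': array([ 0.00073584, -0.00052198, -0.0012154 ,  0.00052011, -0.00060038,
        0.00052207]), 'joint_torque': array([ 3.74035744e-04, -5.44615102e+01, -2.73671508e+01,  6.43890048e-02,
        2.26921850e-02, -1.01258158e-04]), 'ee_pos': array([ 161.04978917, -603.28971906,  235.88336415]), 'orientation': array([ 1.01593964,  1.32268851, -1.01426822]), 'ft_force': array([-0.21485434, -0.42348831, -0.10815298]), 'moment': array([ 0.00566436, -0.04040722, -0.00284799]), 'width': 87.96860434747856}
scene {'K': array([[502.29933899,   0.        , 282.7657065 ],
       [  0.        , 502.29933899, 206.02628363],
       [  0.        ,   0.        ,   1.        ]]), 'view': array([[ 5.44732536e-01,  8.38591447e-01,  5.55413175e-03,
        -3.33423952e+02],
       [-5.83563951e-01,  3.74298618e-01,  7.20661959e-01,
         2.72225509e+02],
       [ 6.02262051e-01, -3.95809208e-01,  6.93264374e-01,
        -1.69862106e+03],
       [ 0.00000000e+00,  0.00000000e+00,  0.00000000e+00,
         1.00000000e+00]])}
top {'K': array([[544.38722619,   0.        , 275.17816564],
       [  0.        , 544.38722619, 211.96622684],
       [  0.        ,   0.        ,   1.        ]]), 'view': array([[ 1.60106975e-02, -9.99856633e-01,  5.51103564e-03,
        -1.30234725e+01],
       [ 9.93585522e-01,  1.65268807e-02,  1.11869002e-01,
        -5.91463697e+02],
       [-1.11944044e-01,  3.68458447e-03,  9.93707681e-01,
        -1.35613783e+03],
       [ 0.00000000e+00,  0.00000000e+00,  0.00000000e+00,
         1.00000000e+00]])}
```

View pics/scene0.png

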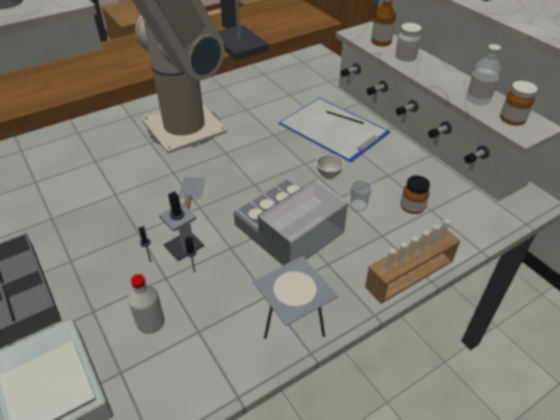

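View pics/top0.png

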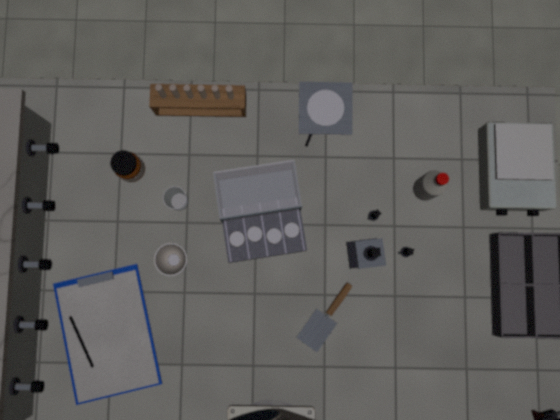

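```bash
cat > h.py <<'E'
from workcell import ctrl
import cv2,numpy as np
from scipy.spatial.transform import Rotation as R
def crop(f,x0,y0,x1,y1,s,out):
    im=cv2.imread(f)[y0:y1,x0:x1]; cv2.imwrite(out,cv2.resize(im,None,fx=s,fy=s,interpolation=cv2.INTER_CUBIC))
def ray(c,u,v):
    K,V=c['K'],c['view']; d=np.linalg.inv(K)@[u,v,1]; d=np.array([d[0],-d[1],-d[2]])
    Rm=V[:3,:3]; return -Rm.T@V[:3,3], Rm.T@d
def onz(c,u,v,z):
    o,d=ray(c,u,v); return o+d*(z-o[2])/d[2]
def proj(c,p):
    q=c['view']@np.append(p,1); q=np.array([q[0],-q[1],-q[2]]); q=c['K']@q; return q[:2]/q[2]
E
python3 - <<'E'
from h import *
crop('pics/top0.png',200,150,430,310,3.4,'pics/t0c.png')
crop('pics/scene0.png',120,150,360,290,3.3,'pics/s0c.png')
E
```

```text
(no output)
```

View pics/t0c.png

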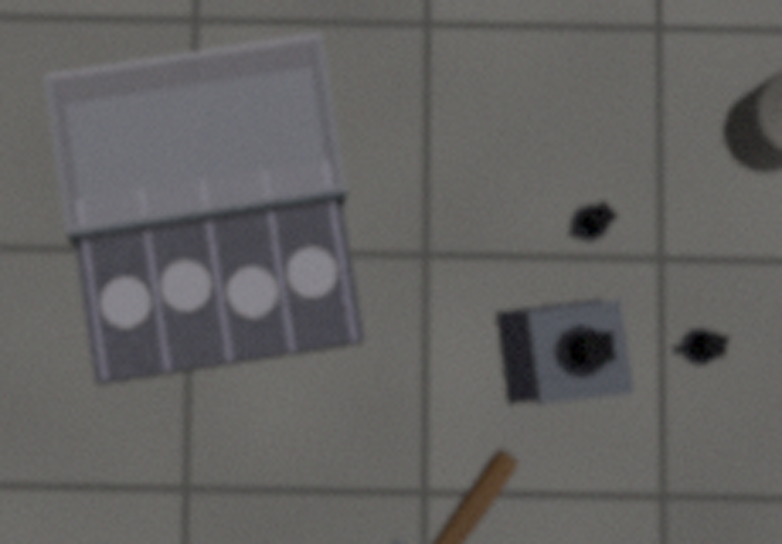

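View pics/s0c.png

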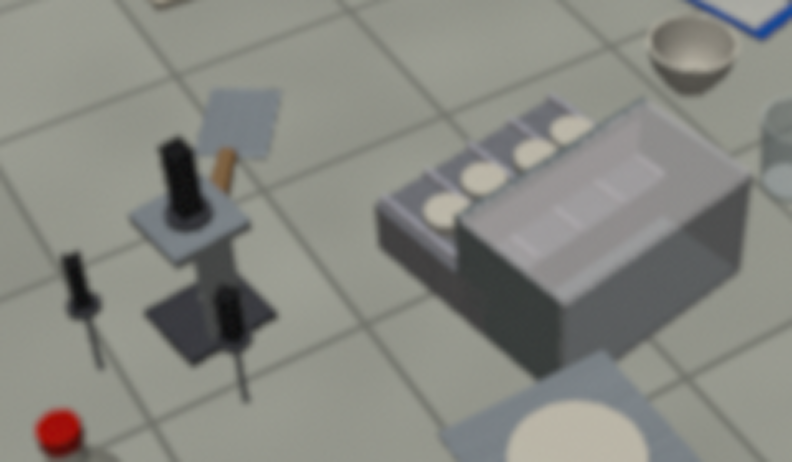

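Run:
```python
from h import *
c=ctrl.calibration('top')
f=lambda u,v:(200+u/3.4,150+v/3.4)
for n,u,v,z in [('nl',100,382,50),('nr',362,343,50),('lintL',72,237,112),('lintR',345,196,112),('d1',125,302,64),('d2',185,286,64),('d3',252,292,64),('d4',312,272,64),
 ('roofFL',45,77,112),('roofFR',323,37,112),('s1',528,308,110),('s2',619,300,110),('s3',632,392,110),('s4',540,402,110),('flange',583,351,116),('handletop',600,345,175)]:
    print(n,onz(c,*f(u,v),z).round(1))
print(ray(c,0,0)[0],ray(ctrl.calibration('scene'),0,0)[0])
print(ctrl.calibration('wrist'))
print(R.from_rotvec(ctrl.get_obs()['orientation']).as_matrix().round(3))
im=ctrl.get_image('wrist');cv2.imwrite('pics/w0.png',im[...,::-1])
```

```text
nl [461.4 108.8  50. ]
nr [493.  -83.2  50. ]
lintL [561.9 126.3 112. ]
lintR [594.2 -66.2 112. ]
d1 [519.5  90.9  64. ]
d2 [531.9  47.4  64. ]
d3 [528.3  -1.6  64. ]
d4 [543.7 -45.2  64. ]
roofFL [676.2 148.6 112. ]
roofFR [708.6 -49.3 112. ]
s1 [ 517.1 -196.3  110. ]
s2 [ 523.8 -260.6  110. ]
s3 [ 459.3 -269.3  110. ]
s4 [ 451.3 -204.7  110. ]
flange [ 487.2 -233.9  116. ]
handletop [ 489.1 -234.6  175. ]
[ 436.06672758    1.75024895 1413.84280436] [1363.50287004 -494.61701079  983.26277506]
{'K': array([[367.92708536,   0.        , 282.28486716],
       [  0.        , 367.92708536, 210.67851077],
       [  0.        ,   0.        ,   1.        ]]), 'view': array([[ 2.57861937e-01, -9.66180737e-01, -1.41569491e-03,
        -6.23812088e+02],
       [ 9.30424769e-01,  2.48713500e-01, -2.69167873e-01,
         3.26553479e+01],
       [ 2.60416916e-01,  6.80909513e-02,  9.63092235e-01,
        -3.91456210e+02],
       [ 0.00000000e+00,  0.00000000e+00,  0.00000000e+00,
         1.00000000e+00]])}
[[-0.     0.966  0.258]
 [ 0.001  0.258 -0.966]
 [-1.     0.    -0.001]]
```

View pics/w0.png

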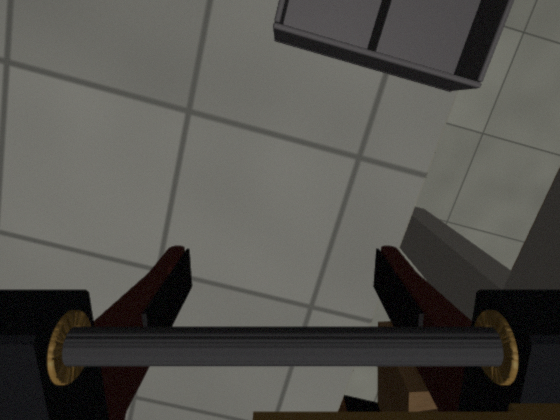

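>>> servo_tool(
  plan=[
    [[0, 35, -27.3, 0.12, 0, 0, 8.7], [0, 35, -27.3, 0.12, 0, 0, 8.7], [0, 35, -27.3, 0.12, 0, 0, 8.7], [0, 35, -27.3, 0.12, 0, 0, 8.7], [0, 35, -27.3, 0.12, 0, 0, 8.7], [0, 35, -27.3, 0.12, 0, 0, 8.7], [0, 35, -27.3, 0.12, 0, 0, 8.7], [0, 35, -27.3, 0.12, 0, 0, 8.7]],
  ],
)

```text
t: 0.82
ee_pos: [362.9, -336.2, 236.7]
orientation: [1.105, 1.272, -1.105]
ft_force: [0.6, -0.7, 0.5]
width: 87.0
```

>>> servo_tool(
  plan=[
    [[0, 7.7, -7.6, 0, 0, 0, 8.7], [0, 7.7, -7.6, 0, 0, 0, 8.7], [0, 7.7, -7.6, 0, 0, 0, 8.7], [0, 7.7, -7.6, 0, 0, 0, 8.7]],
  ],
)

```text
t: 1.15
ee_pos: [430.0, -248.6, 236.6]
orientation: [1.103, 1.274, -1.101]
ft_force: [-0.5, 0.1, 0.1]
width: 87.0
```

```bash
cat > st.py <<'E'
from h import *
def state(pr=True):
    o=ctrl.get_obs(); M=R.from_rotvec(o['orientation']).as_matrix()
    if pr: print('t',round(o['t'],2),'ee',o['ee_pos'].round(1),'y',M[:,1].round(3),'z',M[:,2].round(3),'x',M[:,0].round(3),'F',o['ft_force'].round(2),'w',round(o['width'],1))
    return o,M
def snap(name,out):
    c=ctrl.calibration(name); im=ctrl.get_image(name); cv2.imwrite(out,im[...,::-1]); return c,im
E
python3 - <<'E'
from st import *
import pickle
state(); c,im=snap('wrist','pics/w1.png'); pickle.dump(c,open('w1.pkl','wb'))
print(c['view'])
E
```

```text
t 1.15 ee [ 430.  -248.6  236.6] y [0.99  0.144 0.001] z [ 0.144 -0.99  -0.001] x [ 0.001  0.001 -1.   ] F [-0.53  0.09  0.08] w 87.0
[[ 1.44495655e-01 -9.89505209e-01 -6.69089096e-04 -3.07570108e+02]
 [ 9.53146127e-01  1.39367756e-01 -2.68494114e-01 -3.42669611e+02]
 [ 2.65769574e-01  3.81584932e-02  9.63281092e-01 -4.96069714e+02]
 [ 0.00000000e+00  0.00000000e+00  0.00000000e+00  1.00000000e+00]]
```

View pics/w1.png

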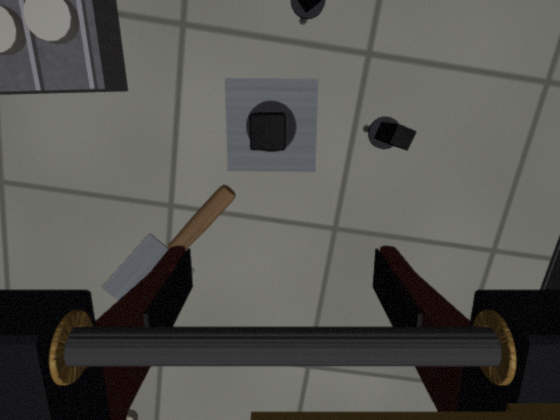

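Run:
```python
from h import *
import pickle
c=pickle.load(open('w1.pkl','rb'))
im=cv2.imread('pics/w1.png')
# handle: darkest
g=im.max(2)[60:190,210:335]
for th in (25,35,45,55):
    m=(g<th).astype(np.uint8); n,l,s,ce=cv2.connectedComponentsWithStats(m)
    i=1+s[1:,4].argmax(); print(th,s[i],ce[i]+[210,60])
    cn=max(cv2.findContours((l==i).astype(np.uint8),0,2)[0],key=cv2.contourArea); print(cv2.minAreaRect(cn+np.array([210,60])))
P=[onz(c,*p,110)[:2] for p in [(225,78.5),(318,79),(316.5,171),(228,171.5)]]
P=np.array(P);print(P.round(1),P.mean(0)); print([np.linalg.norm(P[i]-P[i-1]).round(1) for i in range(4)])
for a,b in ((1,0),(2,3)): d=P[b]-P[a]; print(np.degrees(np.arctan2(-d[0],d[1])))
for a,b in ((3,0),(2,1)): d=P[b]-P[a]; print(np.degrees(np.arctan2(d[1],d[0])))
Q=np.array([onz(c,*p,175)[:2] for p in [(250,113),(285.5,113),(286,149.5),(250.5,150)]]);print(Q.round(1),Q.mean(0),[np.linalg.norm(Q[i]-Q[i-1]).round(1) for i in range(4)])
for a,b in ((1,0),(2,3)): d=Q[b]-Q[a]; print(np.degrees(np.arctan2(-d[0],d[1])))
crop('pics/w1.png',210,60,340,190,5,'pics/w1c.png')
```

```text
25 [ 39  52  37  39 675] [264.50518519 129.19851852]
((267.0, 131.0), (38.0, 36.0), 90.0)
35 [  38   51   39   40 1400] [267.42785714 130.56642857]
((267.0, 130.5), (38.0, 39.0), -0.0)
45 [  37   42   48   50 1904] [270.04936975 127.00787815]
((270.5, 126.5), (49.0, 47.0), 90.0)
55 [  37   41   49   51 2015] [270.33349876 126.67543424]
((271.0, 126.0), (50.0, 48.0), 90.0)
[[ 517.  -194.5]
 [ 526.2 -259.6]
 [ 461.4 -269.6]
 [ 451.3 -203.6]] [ 488.95188163 -231.82023288]
[np.float64(66.3), np.float64(65.8), np.float64(65.6), np.float64(66.8)]
8.014562999430888
8.640737247568623
7.8715381798174535
8.811700689105693
[[ 497.7 -220.2]
 [ 500.6 -239.7]
 [ 480.8 -242.9]
 [ 477.6 -223. ]] [ 489.16383712 -231.42402466] [np.float64(20.3), np.float64(19.6), np.float64(20.0), np.float64(20.2)]
8.308549444783772
9.112815967021723
```

View pics/w1c.png

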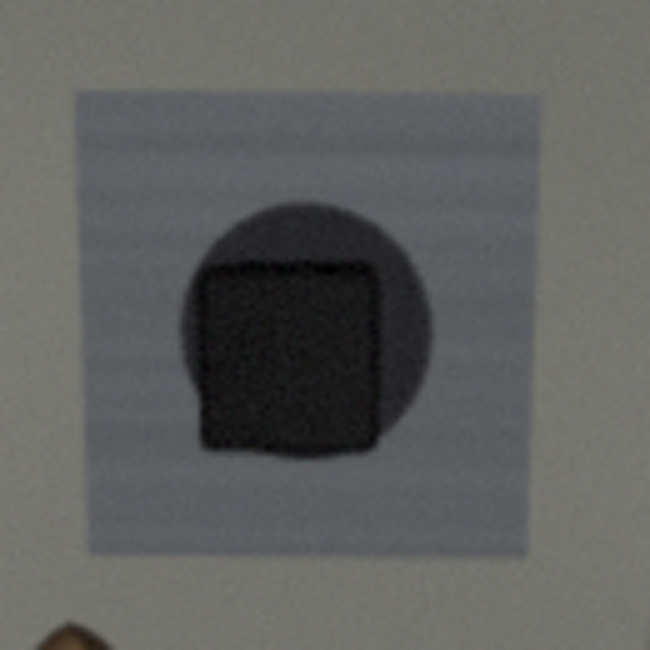

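>>> servo_tool(
  plan=[
    [[0, 6.1, -0.85, 0, 0, 0, 5], [0, 6.1, -0.85, 0, 0, 0, 5], [0, 6.1, -0.85, 0, 0, 0, 5], [3, 6.1, -0.85, 0, 0, 0, 5], [6, 6.1, -0.85, 0, 0, 0, 5], [9.4, 6.1, -0.85, 0, 0, 0, 5], [9.4, 6.1, -0.85, 0, 0, 0, 5]],
  ],
)

```text
t: 1.78
ee_pos: [482.2, -234.1, 137.3]
orientation: [1.105, 1.283, -1.11]
ft_force: [-1.0, 0.0, 0.2]
width: 50.0
```

Run:
```python
from st import *
state(); c,im=snap('wrist','pics/w2.png')
```

```text
t 1.78 ee [ 482.2 -234.1  137.3] y [ 0.99   0.139 -0.009] z [ 0.139 -0.99  -0.006] x [-0.01   0.005 -1.   ] F [-0.98  0.    0.21] w 50.0
```

View pics/w2.png

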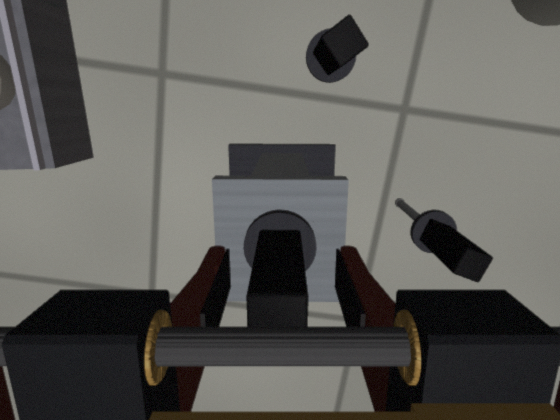

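>>> servo_tool(
  plan=[
    [[0, 0, 0, 0, 0, 0, 5], [0, 0, 0, 0, 0, 0, 5]],
  ],
)

```text
t: 2.0
ee_pos: [487.7, -236.1, 144.5]
orientation: [1.105, 1.27, -1.105]
ft_force: [0.1, -0.8, 0.2]
width: 49.8
```

>>> servo_tool(
  plan=[
    [[0, 0, 0, 0, 0, 0, 5], [0, 0, 0, 0, 0, 0, 5]],
  ],
)

```text
t: 2.17
ee_pos: [487.9, -235.6, 144.5]
orientation: [1.105, 1.269, -1.104]
ft_force: [0.1, 0.3, 0.0]
width: 49.7
```

Run:
```python
from st import *
state(); c,im=snap('wrist','pics/w3.png')
```

```text
t 2.17 ee [ 487.9 -235.6  144.5] y [0.99  0.14  0.003] z [ 0.14  -0.99   0.002] x [ 0.003 -0.001 -1.   ] F [0.12 0.34 0.03] w 49.7
```

View pics/w3.png

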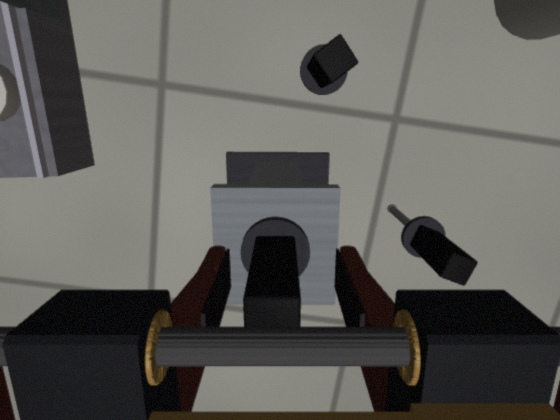

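>>> servo_tool(
  plan=[
    [[0.1, 0.1, -0.4, 0, 0, 0, 5], [0.1, 0.1, -0.4, 0, 0, 0, 5], [0.1, 0.1, -0.4, 0, 0, 0, 1.5], [0.1, 0.1, -0.4, 0, 0, 0, 1.5], [0.1, 0.1, -0.4, 0, 0, 0, 1.5], [0.1, 0.1, -0.4, 0, 0, 0, 1.5], [0.1, 0.1, -0.4, 0, 0, 0, 1.5], [0.1, 0.1, -0.4, 0, 0, 0, 1.5]],
  ],
)

```text
t: 2.88
ee_pos: [487.5, -230.9, 141.6]
orientation: [1.105, 1.272, -1.105]
ft_force: [0.2, -1.2, 0.5]
width: 19.7
```

Run:
```python
from st import *
state()
```

```text
t 2.88 ee [ 487.5 -230.9  141.6] y [0.99 0.14 0.  ] z [ 0.14 -0.99  0.  ] x [ 0. -0. -1.] F [ 0.22 -1.23  0.48] w 19.7
```

>>> servo_tool(
  plan=[
    [[-3, 0, 0, 0, 0, 0, 1.5], [-7, 0, 0, 0, 0, 0, 1.5], [-11, 0, 0, 0, 0, 0, 1.5], [-13.5, 0, 0, 0, 0, 0, 1.5], [-13.5, 0.2, -4, 0, 0, 0, 1.5], [-13.5, 0.4, -8, 0, 0, 0, 1.5], [-13.5, 0.5, -12, 0, 0, 0, 1.5], [-13.5, 0.6, -16, 0, 0, 0, 1.5]],
  ],
)

```text
t: 3.55
ee_pos: [470.2, -70.3, 276.7]
orientation: [1.106, 1.272, -1.106]
ft_force: [0.3, 1.2, -2.0]
width: 20.0
```

>>> servo_tool(
  plan=[
    [[0, 0, -4, 0, 0, 0, 1.5], [0, 0, -8, 0, 0, 0, 1.5], [0, 0, -8.8, 0, 0, 0, 1.5], [0, 0, -8.8, 0, 0, 0, 1.5], [0, 0, -8.8, 0, 0, 0, 1.5], [0, 0, -8.8, 0, 0, 0, 1.5]],
  ],
)

```text
t: 4.05
ee_pos: [458.8, 14.6, 276.6]
orientation: [1.105, 1.272, -1.105]
ft_force: [-0.8, 0.8, -1.8]
width: 19.9
```

Run:
```python
from st import *
import pickle
state(); c,im=snap('wrist','pics/w4.png');pickle.dump(c,open('w4.pkl','wb'))
```

```text
t 4.05 ee [458.8  14.6 276.6] y [ 0.99  0.14 -0.  ] z [ 0.14 -0.99  0.  ] x [ 0. -0. -1.] F [-0.78  0.78 -1.8 ] w 19.9
```

View pics/w4.png

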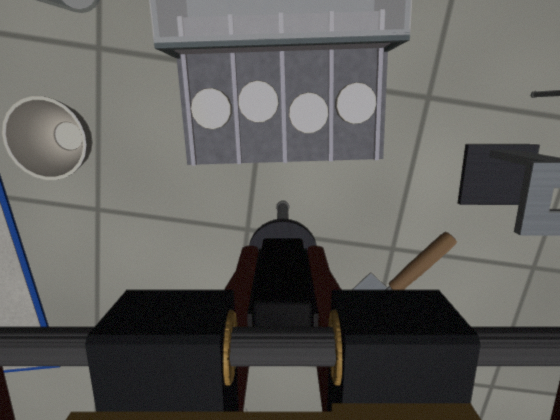

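Run:
```python
from h import *
import pickle
c=pickle.load(open('w4.pkl','rb'))
im=cv2.imread('pics/w4.png')
print('tip proj', proj(c,[458.8,14.6,276.6-121.6]), 'flange',proj(c,[458.8,14.6,276.6-126.6+95]))
g=im.min(2)[60:150,180:390]
m=(g>130).astype(np.uint8); n,l,s,ce=cv2.connectedComponentsWithStats(m)
for i in range(1,n):
    if s[i,4]>300:
        cn=max(cv2.findContours((l==i).astype(np.uint8),0,1)[0],key=cv2.contourArea)
        e=cv2.fitEllipse(cn+np.array([180,60])); print(s[i],e, [onz(c,*e[0],z).round(1)[:2] for z in (64,68)])
for p,z in [((187,165),50),((384.5,159),50),((161,48),112),((407,40),112)]: print(p,onz(c,*p,z).round(1))
crop('pics/w4.png',140,20,420,180,2.8,'pics/w4c.png')
```

```text
tip proj [282.76616302 208.46913617] flange [283.04890954 253.49181558]
[100   0   6  90 315] ((282.84588623046875, 100.43588256835938), (3.2062578201293945, 108.10112762451172), 178.34222412109375) [array([538.6,  25.7]), array([538.5,  25.7])]
[  59   21   39   41 1262] ((257.7822265625, 101.19325256347656), (38.25235366821289, 40.16587448120117), 169.4486541748047) [array([534.6,  48.9]), array([534.6,  48.7])]
[ 157   23   39   41 1232] ((356.1786804199219, 102.7773208618164), (37.31385803222656, 40.15687942504883), 27.27064323425293) [array([546.2, -43.1]), array([546. , -42.4])]
[  11   29   39   40 1211] ((210.2871551513672, 108.25577545166016), (37.122684478759766, 39.69612121582031), 150.317626953125) [array([522. ,  92.7]), array([522.1,  91.9])]
[ 110   33   38   40 1204] ((308.332275390625, 112.55394744873047), (37.308692932128906, 39.23634719848633), 14.566197395324707) [array([5.311e+02, 2.000e-01]), array([5.311e+02, 4.000e-01])]
(187, 165) [462.4 114.   50. ]
(384.5, 159) [496.7 -85.   50. ]
(161, 48) [563.5 126.2 112. ]
(407, 40) [596.2 -64.3 112. ]
```

View pics/w4c.png

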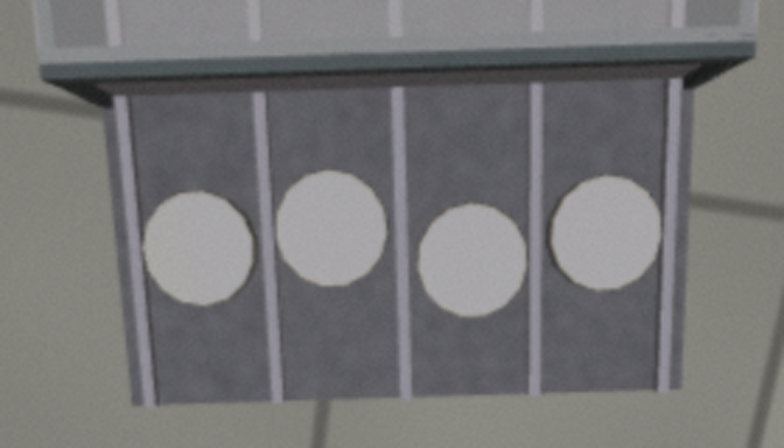

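>>> servo_tool(
  plan=[
    [[0, 2.6, -2.5, -0.026, 0, 0, 1.5], [0, 5, -5, -0.026, 0, 0, 1.5], [0, 7.2, -6.8, -0.026, 0, 0, 1.5], [2, 7.2, -6.8, -0.026, 0, 0, 1.5], [4.5, 7.2, -6.8, -0.026, 0, 0, 1.5], [6.5, 7.2, -6.8, -0.026, 0, 0, 1.5], [7.2, 7.2, -6.8, -0.026, 0, 0, 1.5], [7.2, 7.2, -6.8, -0.026, 0, 0, 1.5]],
  ],
)

```text
t: 4.77
ee_pos: [519.5, 91.5, 202.8]
orientation: [1.085, 1.285, -1.09]
ft_force: [0.4, 0.5, -1.4]
width: 19.9
```

Run:
```python
from st import *
import pickle
state(); c,im=snap('wrist','pics/w5.png');pickle.dump(c,open('w5.pkl','wb'))
```

```text
t 4.77 ee [519.5  91.5 202.8] y [ 0.986  0.164 -0.004] z [ 0.164 -0.986  0.   ] x [-0.004 -0.001 -1.   ] F [ 0.43  0.49 -1.41] w 19.9
```

View pics/w5.png

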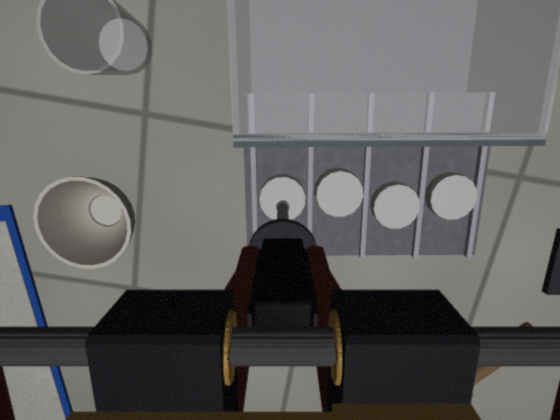

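>>> servo_tool(
  plan=[
    [[0.2, 0, 0, 0, 0, 0, 1.5], [0.4, 0, 0, 0, 0, 0, 1.5], [0.5, 0, 0, 0, 0, 0, 1.5], [0.6, 0, 0, 0, 0, 0, 1.5], [0.7, 0, 0, 0, 0, 0, 1.5], [0.7, 0, 0, 0, 0, 0, 1.5]],
  ],
)

```text
t: 5.32
ee_pos: [520.4, 93.0, 197.8]
orientation: [1.086, 1.283, -1.085]
ft_force: [0.5, 0.7, -2.1]
width: 19.7
```

>>> servo_tool(
  plan=[
    [[0.1, 0, 0, 0, 0, 0, 1.5], [0.2, 0, 0, 0, 0, 0, 1.5], [0.3, 0, 0, 0, 0, 0, 1.5], [0.3, 0, 0, 0, 0, 0, 1.5]],
  ],
)

```text
t: 5.65
ee_pos: [520.2, 93.0, 194.5]
orientation: [1.085, 1.284, -1.086]
ft_force: [-0.1, -0.1, -1.3]
width: 19.8
```

>>> servo_tool(
  plan=[
    [[0.1, 0, 0, 0, 0, 0, 1.5], [0.1, 0, 0, 0, 0, 0, 1.5]],
  ],
)

```text
t: 5.82
ee_pos: [520.3, 93.0, 193.5]
orientation: [1.085, 1.284, -1.086]
ft_force: [-0.2, -0.3, -1.3]
width: 19.7
```

>>> servo_tool(
  plan=[
    [[0.1, 0, 0, 0, 0, 0, 1.5], [0.1, 0, 0, 0, 0, 0, 1.5]],
  ],
)

```text
t: 5.98
ee_pos: [520.3, 93.0, 192.5]
orientation: [1.085, 1.284, -1.086]
ft_force: [-0.6, -0.2, -2.1]
width: 19.8
```

>>> servo_tool(
  plan=[
    [[0.1, 0, 0, 0, 0, 0, 1.5], [0.1, 0, 0, 0, 0, 0, 1.5]],
  ],
)

```text
t: 6.15
ee_pos: [520.3, 92.9, 191.5]
orientation: [1.085, 1.284, -1.086]
ft_force: [-0.2, -0.0, -1.9]
width: 19.6
```

>>> servo_tool(
  plan=[
    [[0.1, 0, 0, 0, 0, 0, 1.5], [0.1, 0, 0, 0, 0, 0, 1.5]],
  ],
)

```text
t: 6.32
ee_pos: [520.3, 92.9, 190.5]
orientation: [1.085, 1.284, -1.086]
ft_force: [-0.8, 0.5, -2.1]
width: 19.8
```

>>> servo_tool(
  plan=[
    [[0.05, 0, 0, 0, 0, 0, 1.5], [0.05, 0, 0, 0, 0, 0, 1.5]],
  ],
)

```text
t: 6.48
ee_pos: [520.4, 93.0, 190.3]
orientation: [1.085, 1.283, -1.085]
ft_force: [-0.3, -0.6, 0.8]
width: 19.9
```

>>> servo_tool(
  plan=[
    [[0.05, 0, 0, 0, 0, 0, 1.5], [0.05, 0, 0, 0, 0, 0, 1.5]],
  ],
)

```text
t: 6.65
ee_pos: [520.5, 93.0, 190.1]
orientation: [1.086, 1.283, -1.085]
ft_force: [-1.7, 0.7, 4.1]
width: 19.9
```

>>> servo_tool(
  plan=[
    [[-1, 0, 0, 0, 0, 0, 1.5], [-2, 0, 0, 0, 0, 0, 1.5], [-2, 0.2, 2, 0, 0, 0, 1.5], [-2, 0.5, 4, 0, 0, 0, 1.5], [-1.8, 0.5, 4.5, 0, 0, 0, 1.5], [-1.2, 0.5, 4.5, 0, 0, 0, 1.5], [-0.7, 0.5, 4.5, 0, 0, 0, 1.5], [-0.7, 0.5, 4.5, 0, 0, 0, 1.5]],
  ],
)

```text
t: 7.32
ee_pos: [531.6, 49.9, 195.5]
orientation: [1.085, 1.285, -1.087]
ft_force: [-0.2, -0.1, -1.9]
width: 19.8
```

>>> servo_tool(
  plan=[
    [[0.1, 0, 0, 0, 0, 0, 1.5], [0.1, 0, 0, 0, 0, 0, 1.5], [0.15, 0, 0, 0, 0, 0, 1.5], [0.15, 0, 0, 0, 0, 0, 1.5]],
  ],
)

```text
t: 7.65
ee_pos: [532.7, 49.8, 195.2]
orientation: [1.085, 1.284, -1.085]
ft_force: [-0.4, 0.7, -1.2]
width: 19.7
```

>>> servo_tool(
  plan=[
    [[0.1, 0, 0, 0, 0, 0, 1.5], [0.1, 0, 0, 0, 0, 0, 1.5]],
  ],
)

```text
t: 7.82
ee_pos: [532.9, 49.6, 194.3]
orientation: [1.086, 1.283, -1.085]
ft_force: [-1.1, 1.4, -0.6]
width: 20.0
```

>>> servo_tool(
  plan=[
    [[0.05, 0, 0, 0, 0, 0, 1.5], [0.05, 0, 0, 0, 0, 0, 1.5]],
  ],
)

```text
t: 7.98
ee_pos: [533.0, 49.6, 194.1]
orientation: [1.086, 1.283, -1.085]
ft_force: [-0.8, 0.7, 4.0]
width: 19.7
```

>>> servo_tool(
  plan=[
    [[0.05, 0, 0, 0, 0, 0, 1.5], [0.05, 0, 0, 0, 0, 0, 1.5]],
  ],
)

```text
t: 8.15
ee_pos: [533.1, 49.6, 194.0]
orientation: [1.086, 1.283, -1.085]
ft_force: [-2.1, 0.3, 6.9]
width: 19.8
```

>>> servo_tool(
  plan=[
    [[-1, 0, 0, 0, 0, 0, 1.5], [-2, 0, 0, 0, 0, 0, 1.5], [-2, -0.5, 2, 0, 0, 0, 1.5], [-2, -1.1, 4, 0, 0, 0, 1.5], [-1.8, -1.1, 4.7, 0, 0, 0, 1.5], [-1.2, -1.1, 4.7, 0, 0, 0, 1.5], [-0.7, -1.1, 4.7, 0, 0, 0, 1.5], [-0.3, -1.1, 4.7, 0, 0, 0, 1.5]],
  ],
)

```text
t: 8.82
ee_pos: [529.5, 1.7, 195.5]
orientation: [1.085, 1.284, -1.086]
ft_force: [0.0, 0.1, -1.8]
width: 20.0
```

>>> servo_tool(
  plan=[
    [[0.1, 0, 0, 0, 0, 0, 1.5], [0.2, 0, 0, 0, 0, 0, 1.5], [0.3, 0, 0, 0, 0, 0, 1.5], [0.3, 0, 0, 0, 0, 0, 1.5]],
  ],
)

```text
t: 9.15
ee_pos: [529.7, 1.6, 193.0]
orientation: [1.085, 1.284, -1.085]
ft_force: [-0.3, -0.1, -1.5]
width: 20.0
```

>>> servo_tool(
  plan=[
    [[0.1, 0, 0, 0, 0, 0, 1.5], [0.2, 0, 0, 0, 0, 0, 1.5], [0.2, 0, 0, 0, 0, 0, 1.5]],
  ],
)

```text
t: 9.4
ee_pos: [529.7, 1.3, 191.1]
orientation: [1.085, 1.284, -1.085]
ft_force: [0.9, -0.3, -1.9]
width: 19.9
```

>>> servo_tool(
  plan=[
    [[0.1, 0, 0, 0, 0, 0, 1.5], [0.1, 0, 0, 0, 0, 0, 1.5]],
  ],
)

```text
t: 9.57
ee_pos: [529.8, 1.2, 190.3]
orientation: [1.086, 1.283, -1.085]
ft_force: [-0.1, 0.4, 0.5]
width: 19.8
```

>>> servo_tool(
  plan=[
    [[0.05, 0, 0, 0, 0, 0, 1.5], [0.05, 0, 0, 0, 0, 0, 1.5]],
  ],
)

```text
t: 9.73
ee_pos: [529.9, 1.2, 190.1]
orientation: [1.086, 1.283, -1.085]
ft_force: [-1.5, 0.3, 4.0]
width: 19.8
```

>>> servo_tool(
  plan=[
    [[-1, 0, 0, 0, 0, 0, 1.5], [-2, 0, 0, 0, 0, 0, 1.5], [-2, 0.4, 2, 0, 0, 0, 1.5], [-2, 0.8, 4, 0, 0, 0, 1.5], [-1.8, 0.8, 4.5, 0, 0, 0, 1.5], [-1.2, 0.8, 4.5, 0, 0, 0, 1.5], [-0.8, 0.8, 4.5, 0, 0, 0, 1.5], [-0.6, 0.8, 4.5, 0, 0, 0, 1.5]],
  ],
)

```text
t: 10.4
ee_pos: [544.1, -41.2, 194.8]
orientation: [1.085, 1.285, -1.086]
ft_force: [0.6, -1.4, -2.7]
width: 19.9
```

>>> servo_tool(
  plan=[
    [[0.1, 0, 0, 0, 0, 0, 1.5], [0.2, 0, 0, 0, 0, 0, 1.5], [0.3, 0, 0, 0, 0, 0, 1.5], [0.3, 0, 0, 0, 0, 0, 1.5]],
  ],
)

```text
t: 10.73
ee_pos: [545.0, -41.5, 192.6]
orientation: [1.085, 1.284, -1.085]
ft_force: [0.8, -0.5, -1.6]
width: 19.8
```

>>> servo_tool(
  plan=[
    [[0.1, 0, 0, 0, 0, 0, 1.5], [0.15, 0, 0, 0, 0, 0, 1.5], [0.15, 0, 0, 0, 0, 0, 1.5]],
  ],
)

```text
t: 10.98
ee_pos: [545.0, -41.8, 191.1]
orientation: [1.085, 1.284, -1.085]
ft_force: [0.5, -0.1, -1.6]
width: 20.1
```

>>> servo_tool(
  plan=[
    [[0.1, 0, 0, 0, 0, 0, 1.5], [0.1, 0, 0, 0, 0, 0, 1.5]],
  ],
)

```text
t: 11.15
ee_pos: [545.2, -41.8, 190.3]
orientation: [1.086, 1.283, -1.085]
ft_force: [-0.2, 0.8, 0.5]
width: 19.7
```

>>> servo_tool(
  plan=[
    [[0.05, 0, 0, 0, 0, 0, 1.5], [0.05, 0, 0, 0, 0, 0, 1.5]],
  ],
)

```text
t: 11.32
ee_pos: [545.3, -41.8, 190.1]
orientation: [1.086, 1.283, -1.085]
ft_force: [0.2, 0.6, 5.2]
width: 19.8
```

>>> servo_tool(
  plan=[
    [[-3, -2, 0, 0, 0, 0, 1.5], [-6, -6, -2, 0, 0, 0, 1.5], [-8, -9, -5, 0, 0, 0, 1.5], [-8, -11, -8, 0, 0, 0, 1.5], [-8, -11, -9, 0, 0, 0, 1.5], [-8, -11, -9, 0, 0, 0, 1.5], [-8, -11, -9, 0, 0, 0, 1.5]],
  ],
)

```text
t: 11.9
ee_pos: [421.5, 29.1, 270.0]
orientation: [1.084, 1.283, -1.083]
ft_force: [-0.1, 0.2, 0.2]
width: 20.0
```

Run:
```python
from st import *
import pickle
state(); c,im=snap('wrist','pics/w6.png');pickle.dump(c,open('w6.pkl','wb'))
```

```text
t 11.9 ee [421.5  29.1 270. ] y [0.986 0.168 0.001] z [ 0.168 -0.986  0.   ] x [ 0.001 -0.    -1.   ] F [-0.08  0.21  0.24] w 20.0
```

View pics/w6.png

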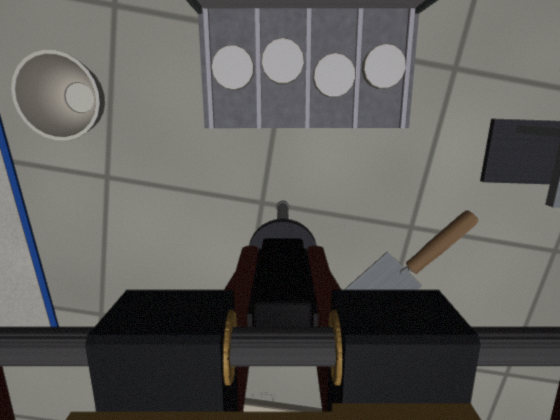

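>>> servo_tool(
  plan=[
    [[0, 0.1, 0, 0, 0, 0.12, 1.5], [0, 0.2, 0, 0, 0, 0.24, 1.5], [0, 0.4, 0, 0, 0, 0.36, 1.5], [0, 0.5, 0, 0, 0, 0.48, 1.5], [0, 0.6, 0, 0, 0, 0.6, 1.5], [0, 0.6, 0, 0, 0, 0.61, 1.5], [0, 0.6, 0, 0, 0, 0.61, 1.5]],
  ],
)

```text
t: 12.53
ee_pos: [426.5, 29.0, 268.5]
orientation: [1.357, 0.861, -0.625]
ft_force: [-0.0, -1.2, -0.9]
width: 20.2
```

Run:
```python
from st import *
o,M=state(); print(o['qpos'].round(3))
snap('scene','pics/s7.png'); crop('pics/s7.png',120,80,400,290,2.8,'pics/s7c.png')
```

```text
t 12.53 ee [426.5  29.  268.5] y [0.811 0.135 0.569] z [ 0.164 -0.986 -0.001] x [ 0.561  0.095 -0.822] F [-0.05 -1.21 -0.92] w 20.2
[-0.042 -0.133  2.365  0.366  0.335  1.053]
```

View pics/s7c.png

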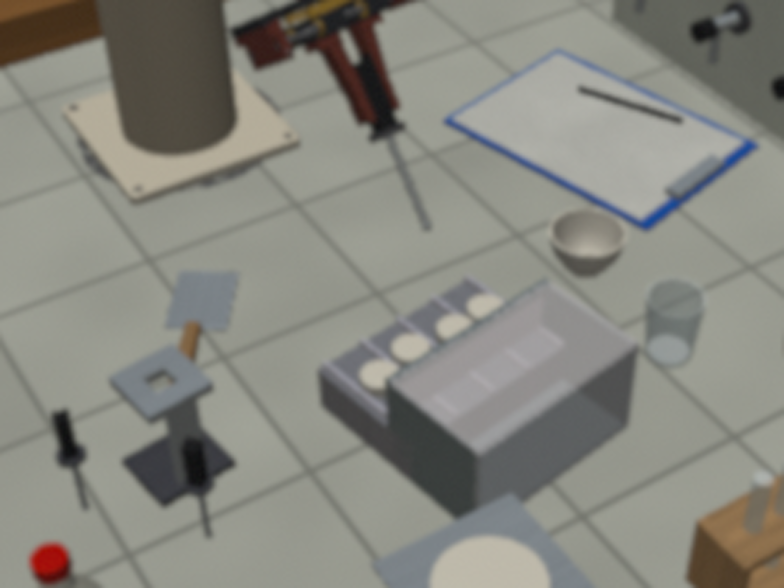

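```bash
cat > plan.py <<'E'
from st import *
def rows(tip, phi, az, TL=121.6, YO=2.0):
    """tip: ball centre world; lean phi deg at azimuth az deg; returns shift (cm) & rotvec in current tool frame"""
    o,M=state()
    a=np.radians(az);p=np.radians(phi)
    h=np.array([np.cos(a),np.sin(a),0]); up=np.array([0,0,1.])
    x=np.sin(p)*h-np.cos(p)*up; y=np.cos(p)*h+np.sin(p)*up; z=np.cross(x,y)
    N=np.c_[x,y,z]; T=np.array(tip)-TL*x-YO*y
    print('TCP target',T.round(1),'now tip',(o['ee_pos']+TL*M[:,0]+YO*M[:,1]).round(1))
    print('shift cm',(M.T@(T-o['ee_pos'])/10).round(2),'rotvec',R.from_matrix(M.T@N).as_rotvec().round(3), o['qpos'].round(2))
f=np.array([.986,.168]); l=np.array([-.168,.986])
def w(fwd,lat,z): return np.r_[fwd*f+lat*l,z]
E
python3 -c "
from plan import *
rows(w(496,-41.6,110),30,22)
rows(w(496,-41.6,59),30,22)
"
```

```text
t 12.58 ee [428.1  29.2 269.6] y [0.81  0.135 0.57 ] z [ 0.165 -0.986 -0.001] x [ 0.562  0.095 -0.822] F [0.13 0.75 0.02] w 20.0
TCP target [438.1  18.9 214.3] now tip [498.1  40.9 170.9]
shift cm [ 5.01 -2.49  1.18] rotvec [-0.185  0.116 -0.083] [-0.04 -0.13  2.36  0.36  0.34  1.06]
t 12.58 ee [428.1  29.2 269.6] y [0.81  0.135 0.57 ] z [ 0.165 -0.986 -0.001] x [ 0.562  0.095 -0.822] F [0.13 0.75 0.02] w 20.0
TCP target [438.1  18.9 163.3] now tip [498.1  40.9 170.9]
shift cm [ 9.2  -5.39  1.18] rotvec [-0.185  0.116 -0.083] [-0.04 -0.13  2.36  0.36  0.34  1.06]
```

>>> servo_tool(
  plan=[
    [[0.5, -0.3, 0.4, -0.06, 0.04, -0.03, 1.5], [1.3, -0.7, 0.8, -0.12, 0.08, -0.055, 1.5], [2.5, -1.2, 1.2, -0.185, 0.116, -0.083, 1.5], [3.5, -1.8, 1.2, -0.185, 0.116, -0.083, 1.5], [5, -2.5, 1.2, -0.185, 0.116, -0.083, 1.5], [5, -2.5, 1.2, -0.185, 0.116, -0.083, 1.5], [5, -2.5, 1.2, -0.185, 0.116, -0.083, 1.5]],
  ],
)

```text
t: 13.17
ee_pos: [438.7, 19.3, 214.2]
orientation: [1.203, 1.047, -0.517]
ft_force: [0.1, 0.7, -1.2]
width: 20.0
```

```bash
python3 -c "
from plan import *
rows(w(496,-41.6,59),30,22)
snap('wrist','pics/w8.png');snap('top','pics/t8.png')
crop('pics/t8.png',200,150,430,310,3.4,'pics/t8c.png')
"
```

```text
t 13.17 ee [438.7  19.3 214.2] y [0.802 0.326 0.5  ] z [ 0.376 -0.926 -0.   ] x [ 0.464  0.189 -0.866] F [ 0.14  0.68 -1.17] w 20.0
TCP target [438.1  18.9 163.3] now tip [496.7  42.9 109.9]
shift cm [ 4.36 -2.61  0.02] rotvec [ 0.002 -0.001 -0.001] [-0.16  0.05  2.34  0.74  0.4   0.39]
```

View pics/w8.png

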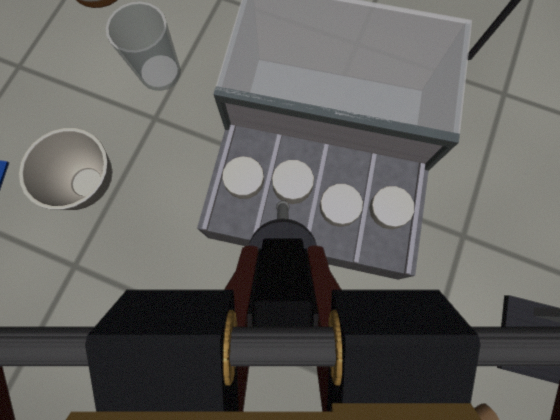

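>>> servo_tool(
  plan=[
    [[1, -0.6, 0, 0, 0, 0, 1.5], [2, -1.2, 0, 0, 0, 0, 1.5], [3, -1.8, 0, 0, 0, 0, 1.5], [3.8, -2.3, 0, 0, 0, 0, 1.5], [4.3, -2.6, 0, 0, 0, 0, 1.5], [4.3, -2.6, 0, 0, 0, 0, 1.5], [4.3, -2.6, 0, 0, 0, 0, 1.5]],
  ],
)

```text
t: 13.85
ee_pos: [437.6, 19.0, 164.9]
orientation: [1.203, 1.043, -0.515]
ft_force: [1.4, -0.5, -0.1]
width: 20.2
```

```bash
python3 -c "
from plan import *
rows(w(511,-41.6,59),30,22)
c,_=snap('wrist','pics/w9.png'); print(proj(c,w(496,-41.6,59)))
rows(w(592,-41.6,59),30,22)
"
```

```text
t 13.85 ee [437.6  19.  164.9] y [0.8   0.326 0.504] z [ 0.376 -0.927  0.002] x [ 0.467  0.188 -0.864] F [ 1.4  -0.51 -0.15] w 20.2
TCP target [452.9  21.4 163.3] now tip [496.   42.5  60.9]
shift cm [0.9  1.22 0.35] rotvec [ 0.002  0.001 -0.004] [-0.16  0.17  2.38  1.14  0.29 -0.04]
[283.03443358 207.26197822]
t 13.9 ee [437.6  18.9 165.1] y [0.8   0.326 0.504] z [ 0.376 -0.927  0.002] x [ 0.468  0.188 -0.864] F [-0.49  0.61 -1.67] w 19.6
TCP target [532.7  35.  163.3] now tip [496.1  42.4  61.1]
shift cm [4.9  8.04 2.09] rotvec [ 0.003  0.001 -0.004] [-0.16  0.17  2.38  1.14  0.29 -0.04]
```

View pics/w9.png

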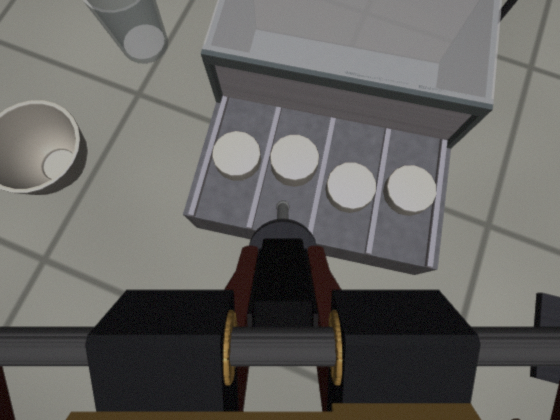

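>>> servo_tool(
  plan=[
    [[0.34, 0.37, 0.11, 0, 0, 0, 1.5], [0.66, 0.74, 0.21, 0, 0, 0, 1.5], [0.91, 1.17, 0.32, 0, 0, 0, 1.5], [1.16, 1.59, 0.43, 0, 0, 0, 1.5], [1.4, 2.01, 0.54, 0, 0, 0, 1.5], [1.65, 2.43, 0.64, 0, 0, 0, 1.5], [1.89, 2.85, 0.75, 0, 0, 0, 1.5], [1.89, 2.85, 0.75, 0, 0, 0, 1.5]],
  ],
)

```text
t: 14.57
ee_pos: [472.5, 24.7, 162.3]
orientation: [1.203, 1.043, -0.516]
ft_force: [0.8, 0.3, -1.3]
width: 19.6
```

```bash
python3 -c "
from plan import *
rows(w(592,-41.6,59),30,22)
snap('wrist','pics/w10.png')
"
```

```text
t 14.57 ee [472.5  24.7 162.3] y [0.801 0.326 0.503] z [ 0.376 -0.927  0.002] x [ 0.467  0.187 -0.864] F [ 0.79  0.26 -1.27] w 19.6
TCP target [532.7  35.  163.3] now tip [530.8  48.1  58.2]
shift cm [2.92 5.21 1.31] rotvec [ 0.002  0.001 -0.003] [-0.13  0.22  2.32  1.09  0.28  0.04]
```

View pics/w10.png

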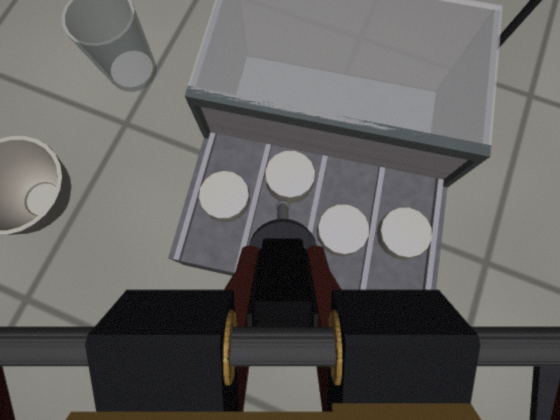

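>>> servo_tool(
  plan=[
    [[0.25, 0.43, 0.11, 0, 0, 0, 1.5], [0.49, 0.86, 0.22, 0, 0, 0, 1.5], [0.73, 1.29, 0.33, 0, 0, 0, 1.5], [0.97, 1.72, 0.44, 0, 0, 0, 1.5], [1.22, 2.15, 0.55, 0, 0, 0, 1.5], [1.46, 2.58, 0.66, 0, 0, 0, 1.5], [1.7, 3.01, 0.77, 0, 0, 0, 1.5], [1.94, 3.44, 0.88, 0, 0, 0, 1.5]],
  ],
)

```text
t: 15.28
ee_pos: [511.7, 31.4, 162.6]
orientation: [1.203, 1.044, -0.516]
ft_force: [-0.6, -0.7, -2.2]
width: 19.8
```

```bash
python3 -c "
from plan import *
rows(w(592,-41.6,59),30,22)
snap('wrist','pics/w11.png')
"
```

```text
t 15.28 ee [511.7  31.4 162.6] y [0.801 0.326 0.502] z [ 0.376 -0.927  0.002] x [ 0.466  0.187 -0.865] F [-0.59 -0.66 -2.16] w 19.8
TCP target [532.7  35.  163.3] now tip [570.   54.9  58.5]
shift cm [0.99 1.84 0.46] rotvec [ 0.002  0.001 -0.003] [-0.1   0.27  2.24  0.99  0.28  0.17]
```

View pics/w11.png

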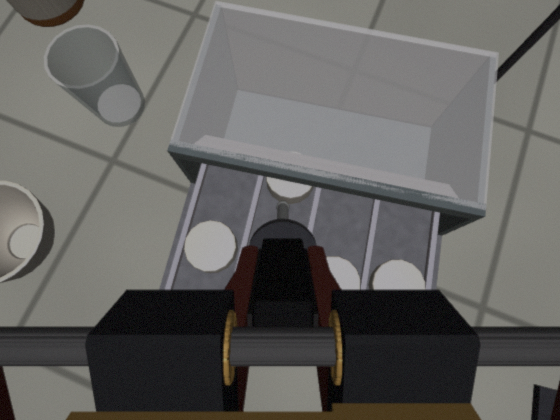

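>>> servo_tool(
  plan=[
    [[0.25, 0.46, 0.12, 0, 0, 0, 1.5], [0.5, 0.92, 0.23, 0, 0, 0, 1.5], [0.75, 1.38, 0.34, 0, 0, 0, 1.5], [1.0, 1.84, 0.46, 0, 0, 0, 1.5], [1.0, 1.84, 0.46, 0, 0, 0, 1.5], [1.0, 1.84, 0.46, 0, 0, 0, 1.5]],
  ],
)

```text
t: 15.83
ee_pos: [532.9, 35.0, 163.4]
orientation: [1.203, 1.043, -0.516]
ft_force: [0.4, 0.2, -1.1]
width: 19.8
```

```bash
python3 -c "
from plan import *
rows(w(592,-41.6,59),30,22)
snap('wrist','pics/w12.png')
"
```

```text
t 15.83 ee [532.9  35.  163.4] y [0.801 0.326 0.503] z [ 0.376 -0.927  0.002] x [ 0.467  0.187 -0.864] F [ 0.41  0.2  -1.13] w 19.8
TCP target [532.7  35.  163.3] now tip [591.2  58.4  59.3]
shift cm [ 0.   -0.01 -0.01] rotvec [ 0.002  0.001 -0.003] [-0.08  0.29  2.2   0.93  0.28  0.25]
```

View pics/w12.png

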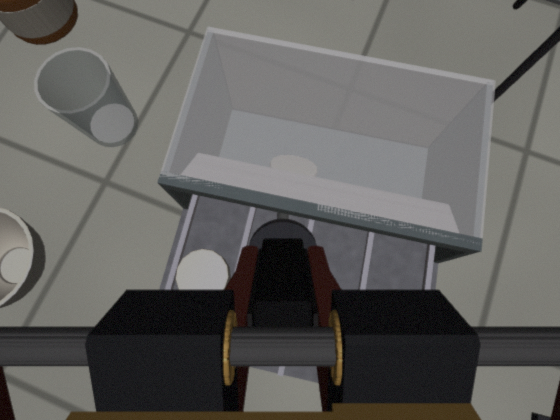

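```bash
python3 -c "
from plan import *
snap('scene','pics/s12.png'); crop('pics/s12.png',220,150,360,270,5.5,'pics/s12c.png')
c=ctrl.calibration('wrist');print(onz(c,293,165,68),onz(c,293,165,23))
for z in (68,23): print(w(616,-41.6,z), proj(c,w(616,-41.6,z)))
"
```

```text
[621.45351478  62.53647652  68.        ] [638.53779321  67.87108836  23.        ]
[614.3648  62.4704  68.    ] [289.60833829 173.20359292]
[614.3648  62.4704  23.    ] [288.52728359 191.26721071]
```

View pics/s12c.png

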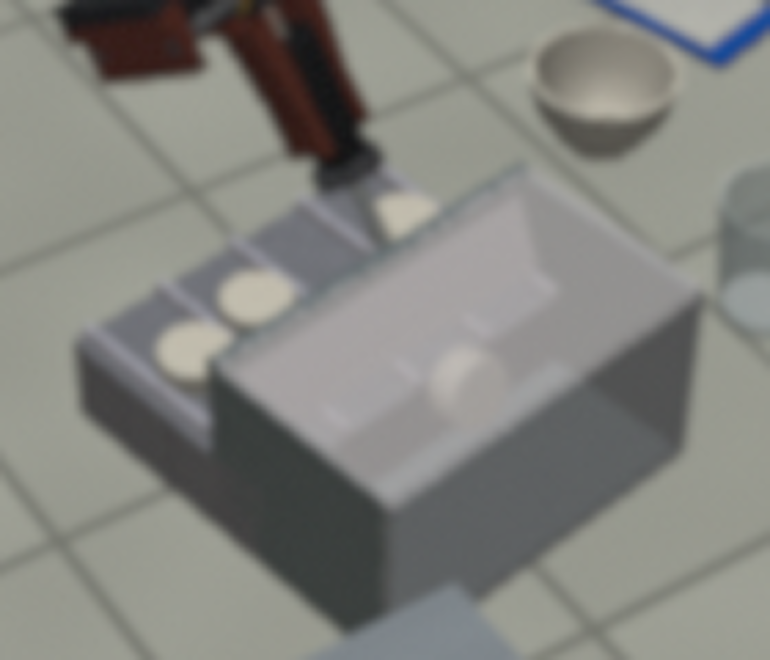

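>>> servo_tool(
  plan=[
    [[-0.49, -0.84, -0.21, 0, 0, 0, 1.5], [-0.98, -1.69, -0.43, 0, 0, 0, 1.5], [-1.48, -2.53, -0.64, 0, 0, 0, 1.5], [-1.97, -3.38, -0.86, 0, 0, 0, 1.5], [-2.46, -4.22, -1.07, 0, 0, 0, 1.5], [-2.95, -5.06, -1.28, 0, 0, 0, 1.5], [-3.44, -5.9, -1.5, 0, 0, 0, 1.5], [-3.44, -5.9, -1.5, 0, 0, 0, 1.5]],
  ],
)

```text
t: 16.6
ee_pos: [461.3, 23.1, 163.0]
orientation: [1.203, 1.045, -0.518]
ft_force: [-1.7, -0.6, -2.3]
width: 19.3
```

```bash
python3 -c "
from plan import *
rows(w(500,-41.6,140),30,22)
snap('wrist','pics/w13.png')
snap('scene','pics/s13.png'); crop('pics/s13.png',220,150,360,270,5.5,'pics/s13c.png')
"
```

```text
t 16.6 ee [461.3  23.1 163. ] y [0.802 0.325 0.501] z [ 0.375 -0.927  0.001] x [ 0.465  0.187 -0.865] F [-1.73 -0.58 -2.3 ] w 19.3
TCP target [442.   19.6 244.3] now tip [519.5  46.6  58.7]
shift cm [-8.    2.41 -0.38] rotvec [ 0.001  0.001 -0.002] [-0.14  0.21  2.34  1.1   0.28  0.03]
```

View pics/w13.png

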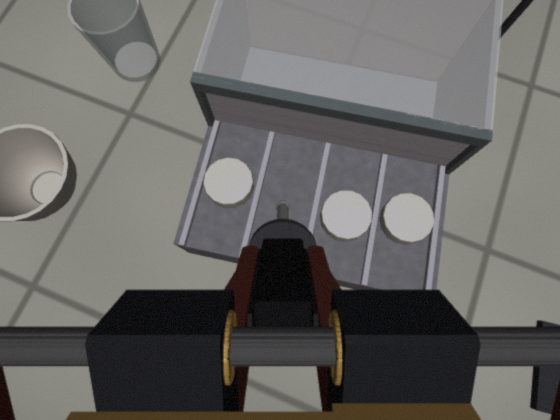

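View pics/s13c.png

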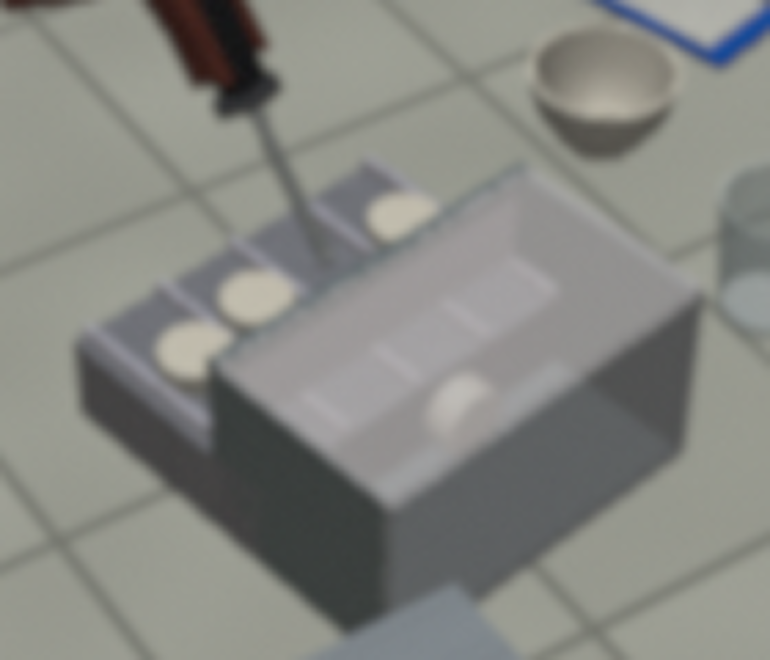

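>>> servo_tool(
  plan=[
    [[-2, 0.6, -0.1, 0, 0, 0, 1.5], [-4.5, 1.3, -0.2, 0, 0, 0, 1.5], [-8, 2.4, -0.4, 0, 0, 0, 1.5], [-11, 4, -0.4, 0, 0, 0, 1.5], [-12, 4.6, -0.4, 0, 0, 0, 1.5], [-12, 4.6, -0.4, 0, 0, 0, 1.5]],
  ],
)

```text
t: 17.2
ee_pos: [445.3, 19.0, 294.5]
orientation: [1.203, 1.036, -0.512]
ft_force: [0.3, -0.1, -1.6]
width: 20.1
```

```bash
python3 -c "
from plan import *
o,M=state(); print(o['qpos'].round(2))
N=np.c_[[0,0,-1],[np.cos(np.radians(8.05)),np.sin(np.radians(8.05)),0],[0,0,0]];N[:,2]=np.cross(N[:,0],N[:,1])
print(R.from_matrix(M.T@N).as_rotvec().round(3), (M.T@(np.array([450,-20,285])-o['ee_pos'])/10).round(2))
"
```

```text
t 17.2 ee [445.3  19.  294.5] y [0.797 0.326 0.509] z [ 0.375 -0.927  0.006] x [ 0.473  0.186 -0.861] F [ 0.34 -0.11 -1.58] w 20.1
[-0.16 -0.11  2.24  0.48  0.59  0.69]
[ 0.24  -0.059 -0.532] [ 0.31 -1.38  3.78]
```

>>> servo_tool(
  plan=[
    [[0.1, -0.3, 0.8, 0.04, -0.01, -0.1, 1.5], [0.1, -0.5, 1.5, 0.09, -0.02, -0.2, 1.5], [0.2, -0.8, 2.3, 0.14, -0.03, -0.3, 1.5], [0.2, -1.1, 3, 0.18, -0.04, -0.4, 1.5], [0.3, -1.4, 3.8, 0.24, -0.06, -0.53, 1.5], [0.3, -1.4, 3.8, 0.24, -0.06, -0.53, 1.5], [0.3, -1.4, 3.8, 0.24, -0.06, -0.53, 1.5]],
  ],
)

```text
t: 17.78
ee_pos: [448.1, -19.1, 278.8]
orientation: [1.102, 1.281, -1.108]
ft_force: [-1.8, -0.4, -1.3]
width: 19.8
```

```bash
python3 -c "
from plan import *
o,M=state(); print(o['qpos'].round(2))
N=np.c_[[0,0,-1],[np.cos(np.radians(8.05)),np.sin(np.radians(8.05)),0],[0,0,0]];N[:,2]=np.cross(N[:,0],N[:,1])
print(R.from_matrix(M.T@N).as_rotvec().round(3), (M.T@(np.array([487.5,-230.9,277])-o['ee_pos'])/10).round(2))
snap('wrist','pics/w14.png')
"
```

```text
t 17.78 ee [448.1 -19.1 278.8] y [ 0.99   0.142 -0.008] z [ 0.142 -0.99  -0.004] x [-0.008  0.003 -1.   ] F [-1.76 -0.4  -1.25] w 19.8
[-0.07  0.11  1.96  0.    1.09  1.36]
[ 0.002 -0.004  0.008] [ 0.1   0.89 21.53]
```

View pics/w14.png

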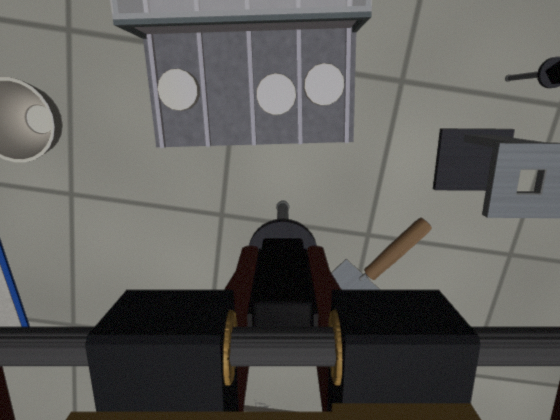

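>>> servo_tool(
  plan=[
    [[0, 0.2, 3.5, 0, 0, 0, 1.5], [0, 0.4, 7.5, 0, 0, 0, 1.5], [0, 0.5, 11.5, 0, 0, 0, 1.5], [0, 0.7, 15.5, 0, 0, 0, 1.5], [0, 0.9, 19, 0, 0, 0, 1.5], [0, 0.9, 21.5, 0, 0, 0, 1.5], [0, 0.9, 21.5, 0, 0, 0, 1.5], [0, 0.9, 21.5, 0, 0, 0, 1.5]],
  ],
)

```text
t: 18.5
ee_pos: [485.2, -231.8, 279.5]
orientation: [1.105, 1.278, -1.109]
ft_force: [0.0, 0.0, -1.3]
width: 19.9
```

>>> servo_tool(
  plan=[
    [[0, 0, 0, 0, 0, 0, 1.5], [0, 0, 0, 0, 0, 0, 1.5]],
  ],
)

```text
t: 18.67
ee_pos: [485.6, -230.1, 280.0]
orientation: [1.103, 1.279, -1.107]
ft_force: [-0.4, -0.3, -1.6]
width: 19.8
```

```bash
python3 -c "
from plan import *
o,M=state(); print(o['qpos'].round(2))
N=np.c_[[0,0,-1],[np.cos(np.radians(8.05)),np.sin(np.radians(8.05)),0],[0,0,0]];N[:,2]=np.cross(N[:,0],N[:,1])
print(R.from_matrix(M.T@N).as_rotvec().round(3), (M.T@(np.array([487.5,-230.9,242])-o['ee_pos'])/10).round(2))
snap('wrist','pics/w15.png')
"
```

```text
t 18.67 ee [ 485.6 -230.1  280. ] y [ 0.99   0.142 -0.006] z [ 0.142 -0.99  -0.003] x [-0.006  0.002 -1.   ] F [-0.4  -0.33 -1.56] w 19.8
[-0.46  0.25  1.78 -0.    1.12  0.97]
[ 0.001 -0.003  0.006] [3.8  0.2  0.12]
```

View pics/w15.png

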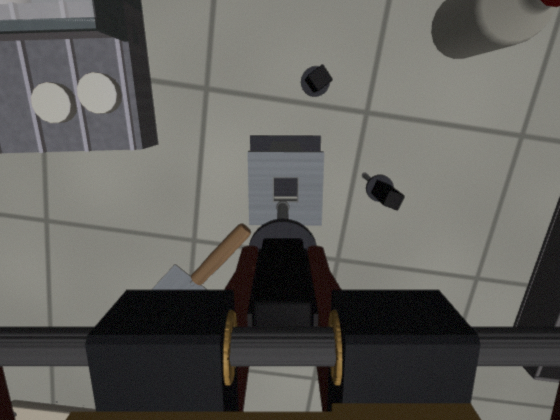

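>>> servo_tool(
  plan=[
    [[0, 0.2, 0.1, 0, 0, 0.006, 1.5], [1, 0.2, 0.1, 0, 0, 0.006, 1.5], [2.2, 0.2, 0.1, 0, 0, 0.006, 1.5], [3.2, 0.2, 0.1, 0, 0, 0.006, 1.5], [3.5, 0.2, 0.1, 0, 0, 0.006, 1.5], [3.5, 0.2, 0.1, 0, 0, 0.006, 1.5]],
  ],
)

```text
t: 19.22
ee_pos: [487.5, -231.5, 243.7]
orientation: [1.106, 1.277, -1.105]
ft_force: [-0.2, 0.1, -0.5]
width: 19.8
```

```bash
python3 -c "
from plan import *
o,M=state()
print((M.T@(np.array([487.5,-230.9,141.6])-o['ee_pos'])/10).round(2))
snap('wrist','pics/w16.png');crop('pics/w16.png',210,120,350,260,4,'pics/w16c.png')
"
```

```text
t 19.22 ee [ 487.5 -231.5  243.7] y [ 0.99   0.141 -0.002] z [ 0.141 -0.99  -0.003] x [-0.003  0.003 -1.   ] F [-0.19  0.13 -0.46] w 19.8
[10.21  0.03 -0.03]
```

View pics/w16c.png

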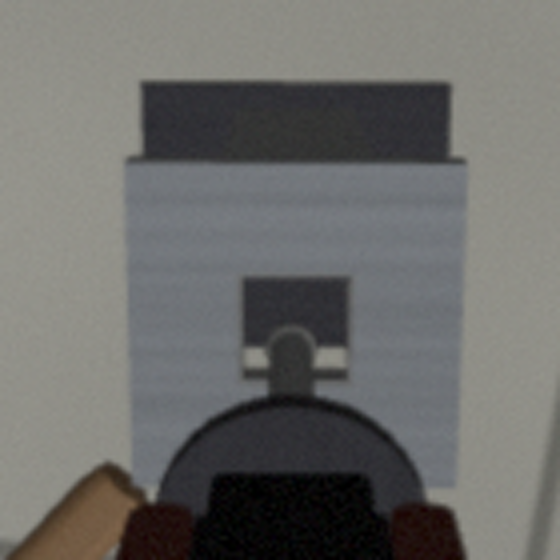

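>>> servo_tool(
  plan=[
    [[1, 0, 0, 0, 0, 0, 1.5], [3, 0, 0, 0, 0, 0, 1.5], [5, 0, 0, 0, 0, 0, 1.5], [7, 0, 0, 0, 0, 0, 1.5], [8.5, 0, 0, 0, 0, 0, 1.5], [9.4, 0, 0, 0, 0, 0, 1.5], [9.9, 0, 0, 0, 0, 0, 1.5], [9.9, 0, 0, 0, 0, 0, 1.5]],
  ],
)

```text
t: 19.93
ee_pos: [487.9, -231.8, 145.3]
orientation: [1.106, 1.275, -1.105]
ft_force: [-0.7, 0.5, -0.6]
width: 19.8
```

>>> servo_tool(
  plan=[
    [[0.1, 0, 0, 0, 0, 0, 1.5], [0.1, 0, 0, 0, 0, 0, 1.5]],
  ],
)

```text
t: 20.1
ee_pos: [488.7, -232.2, 145.9]
orientation: [1.106, 1.273, -1.104]
ft_force: [0.4, 0.0, -1.5]
width: 19.9
```

>>> servo_tool(
  plan=[
    [[0.1, 0, 0, 0, 0, 0, 1.5], [0.2, 0, 0, 0, 0, 0, 1.5], [0.3, 0, 0, 0, 0, 0, 1.5], [0.3, 0, 0, 0, 0, 0, 1.5]],
  ],
)

```text
t: 20.43
ee_pos: [488.1, -231.9, 142.3]
orientation: [1.106, 1.274, -1.104]
ft_force: [0.4, -0.3, -1.7]
width: 20.1
```

>>> servo_tool(
  plan=[
    [[0.1, 0, 0, 0, 0, 0, 1.5], [0.1, 0, 0, 0, 0, 0, 1.5]],
  ],
)

```text
t: 20.6
ee_pos: [488.3, -232.0, 141.6]
orientation: [1.106, 1.274, -1.104]
ft_force: [-1.6, 0.0, 3.6]
width: 20.2
```

Seated (contact at 141.6, as when picked up). Release.

>>> servo_tool(
  plan=[
    [[0, 0, 0, 0, 0, 0, 2.4], [0, 0, 0, 0, 0, 0, 3.2], [0, 0, 0, 0, 0, 0, 4.5], [0, 0, 0, 0, 0, 0, 5], [0, 0, 0, 0, 0, 0, 5], [0, 0, 0, 0, 0, 0, 5]],
  ],
)

```text
t: 21.1
ee_pos: [488.1, -231.9, 141.1]
orientation: [1.106, 1.274, -1.104]
ft_force: [-0.4, -0.6, -0.9]
width: 49.3
```

```bash
python3 -c "
from plan import *
o,M=state()
snap('wrist','pics/w17.png')
"
```

```text
t 21.1 ee [ 488.1 -231.9  141.1] y [ 0.99  0.14 -0.  ] z [ 0.14  -0.99  -0.002] x [-0.001  0.002 -1.   ] F [-0.36 -0.64 -0.9 ] w 49.3
```

View pics/w17.png

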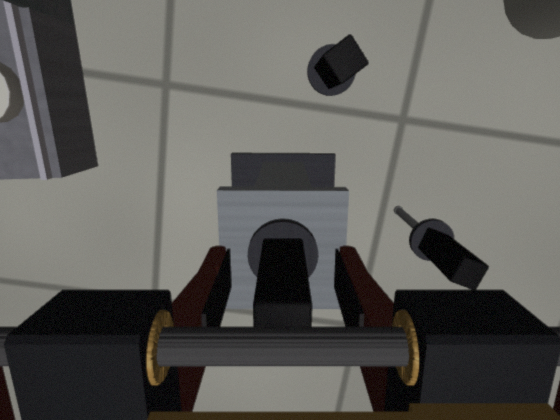

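Probe stands upright between the open fingers (flange at (283,250)). Retract upward, then back.

>>> servo_tool(
  plan=[
    [[-2, 0, 0, 0, 0, 0, 5], [-5, 0, 0, 0, 0, 0, 5], [-9, 0, 0, 0, 0, 0, 5], [-12, 0, 0, 0, 0, 0, 5], [-12, -3, 0, 0, 0, 0, 5], [-12, -6, 0, 0, 0, 0, 5], [-12, -8, 0, 0, 0, 0, 5], [-12, -8, 0, 0, 0, 0, 5]],
  ],
)

```text
t: 21.82
ee_pos: [405.7, -243.0, 261.1]
orientation: [1.107, 1.275, -1.106]
ft_force: [-0.1, 0.1, -0.1]
width: 50.2
```

```bash
python3 -c "
from plan import *
o,M=state()
snap('wrist','pics/w18.png');snap('scene','pics/s18.png');snap('top','pics/t18.png')
crop('pics/s18.png',120,140,360,290,3.3,'pics/s18c.png')
crop('pics/s18.png',240,170,360,260,6.5,'pics/s18d.png')
"
```

```text
t 21.82 ee [ 405.7 -243.   261.1] y [ 0.99   0.139 -0.002] z [ 0.139 -0.99  -0.003] x [-0.002  0.002 -1.   ] F [-0.11  0.13 -0.13] w 50.2
```

View pics/s18c.png

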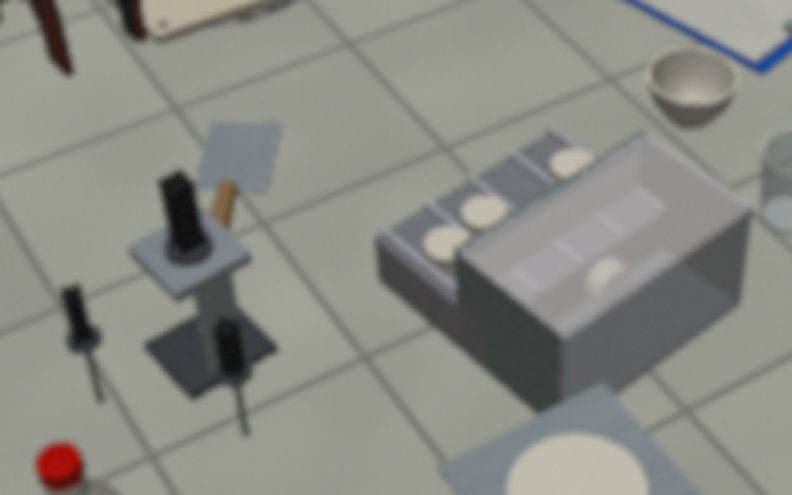

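View pics/s18d.png

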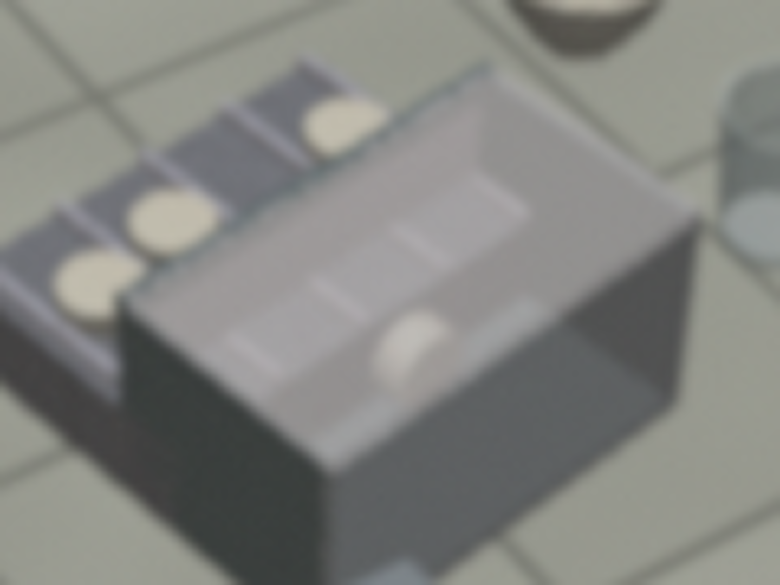

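View pics/w18.png

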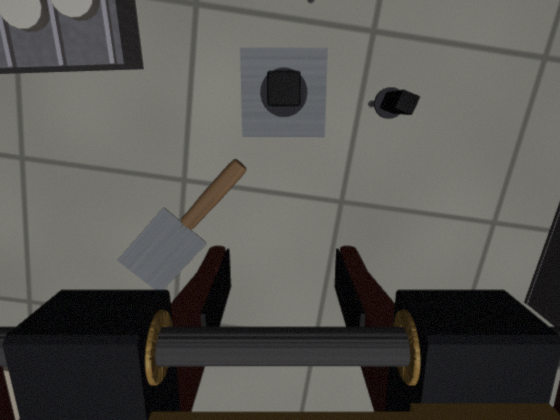

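View pics/t18.png

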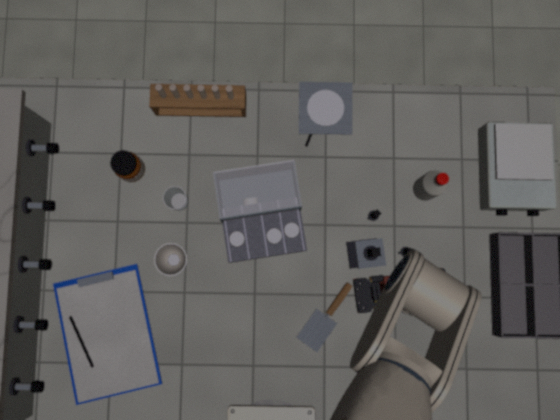

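```bash
python3 -c "
from plan import *
crop('pics/t18.png',205,150,315,270,5,'pics/t18c.png')
c=ctrl.calibration('top')
for z in (14,30,50):
  p=onz(c,250,202,z)[:2]; print(z,p,'stage x',p@f-550.6,'y',p@l+41.6+23)
"
```

```text
14 [618.67353299  62.23913497] stage x 69.86827820730059 y 22.030633541887454
30 [616.58636372  61.54775579] stage x 67.69417760231636 y 21.69957810371816
50 [613.97740213  60.68353181] stage x 64.97655184608595 y 21.285758806006555
```

View pics/t18c.png

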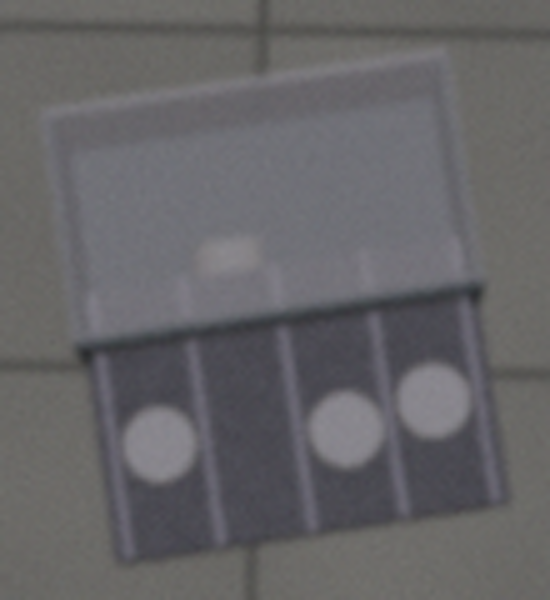

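```bash
python3 -c "
from workcell import ctrl
print(ctrl.get_obs()['t']); print(ctrl.close_job())
"
```

```text
21.9667
the job is handed in; nothing more can be done
None
```

I touched all four discs from left to right and pushed the high one into the reject bin. Then I hung the probe back in its stand and handed the job in at t ≈ 22 s of the 66 s allowed.

- **Touch:** contact came at TCP heights of 190.4, 194.3, 190.4 and 190.4 mm, so the second disc from the left is the 18 mm one.
- **Push:** I had planned a 35° lean, but my estimate of the arm geometry put the fifth wrist joint below its limit. I pushed with a 30° lean, turned about 12° off the lane direction, and that disc went through the flap.
- **Last pictures:** the other three discs show no visible movement and the flap hangs shut. The probe is upright in its stand with the flange on the plate and released, and the arm is clear. The glassware and bottles look undisturbed.
- **One reservation:** the rejected disc stands on edge in the bin, against the deck's end wall (middle about stage x 70 mm), instead of lying flat. It is below deck level, and I left it because the probe could not reach it safely there.

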